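# Seat a tube-carrier plate on its locating pins

### The arm

A 7-joint arm with a two-finger parallel gripper is mounted at the origin on a cart in front of the work surface, level with it; the furniture and walls round the work are solid. World frame = base frame: x ahead of the robot, y to its left, z up, the work surface at z = 0. Lengths are in mm, angles in rad, forces in N, time in s.
With the tool pointing down it reaches from about 400 to 900 mm from the base axis. Payload 5.5 kg.
Tool frame: the origin (TCP) lies at the very end of the fingers, on their centre line; the grasp point (between the pads) lies 19 mm behind it; z points along the fingers, y is the line along which they close (so a half turn about z gives the same grasp; the last joint's range is limited). The gripper opens to 85 mm and grips with 20 to 120 N. Pads are 22 mm wide; open, the fingers measure 114 mm over their backs; the gripper's body (76 mm by 85 mm) begins 54 mm behind the grasp point. The pads swing forward as they close: fully open they stand 13 mm farther back than shut.
Start: joints at [1.528, 0.501, -0.427, 1.55, 0.221, 1.138, -0.21], TCP at [195.72, -619.833, 231.31] pointing down, gripper open.
Joint ranges: [-2.88, 2.88], [-0.31, 2.03], [-1.54, 1.56], [0.2, 2.42], [-1.41, 4.55], [0.19, 2.02], [-2.57, 2.57]. Speed limits (rad/s): [2.57, 2.57, 3.14, 3.14, 3.14, 3.14, 3.14].

### API

Orientations are given as a unit quaternion [w, x, y, z].
In Python, from rig import read_state, capture, close_job, outline_of gives the robot as it stands. The module is installed in compiled form; this text tells all that it offers.
- The arm moves only by the tool servo_tool, never from a script. Its argument "rows" is text: rows parted by semicolons, each of 4 numbers parted by spaces: the shift along the world's x, y, z in m, then the turn about the world's z in degrees. In form: dx dy dz spin; .... A call has 1 to 20 rows; each row is the pose to reach, as a shift and turn from the pose commanded when the call began; what a row does not reach only later rows make up. A row lasts 1/12 s, in which the tool goes at most 41.7 mm and 7.16 degrees, less where a joint would pass 70% of its speed; a pose out of reach is approached as far as the arm can. A call with a gripper value outside its range is refused whole. "gripper" is the gripper's target within -1 to 1 (fully open at 1, half-way at 0, shut at -1), set as the call begins (left out, the last holds). The fingers move at their own pace and stop on an object; "grip_force" is the grip in N (left out, the last holds). Time passes only in rows, so rows that repeat a pose let the fingers close. It gives the time, the measured TCP pose, the force, the opening and the grip force at its end, in the units of the state.
- read_state(): the state, without advancing time (a new reading comes with each control period).
- capture(name): name is "side" or "top"; returns a dict with "frame" (384x512x3 uint8, red, green, blue), "depth" (384x512 float32, mm along the optical axis (not along the pixel's ray), 0 where there is no reading), "fov_y" (degrees; the focal length in pixels is half the picture's height over the tangent of half this angle, whatever the lens; pixels are square), "cx", "cy" (the principal point, pixels), "distortion" ([k1, k2, p1, p2, k3] as OpenCV has them; the pictures are not rectified), "world_to_cam" (4x4, takes a point from world to camera coordinates). Camera axes: x right, y down, z forward; pixel columns grow to the right and rows downward; lengths in mm; the calibration is good to about 2 mm. A picture is of the moment at which its call begins.
- close_job(): hands the job in; it is judged then, once.
Trained networks look in the newest picture that a camera, given by its name, has taken for a name from the list of things; names that differ only in an ending like _2 or _b are one class to them, and where a whole thing is asked for, a point or a joint stands for the part that bears it (a point fixed in the world has none). Each returns a list of dicts, best first, with "conf" (0 to 1); they miss things now and then, are a little off and sometimes report something else, mostly with a low value. They report only what shows in the picture. A call takes as long as a camera call.
- outline_of(camera, name): "pixels" (384x512 bool, what is visible of it) and "box" ([left, top, width, height] in pixels, round what is visible of it).
The state is a dict: "t": time; "qpos": joint angles; "joint_vel": joint speeds; "joint_torque": joint torques, N m; "tcp_pos": TCP position; "ee_rot": TCP orientation; "force": force on the tool from outside, world axes, zero at the start; "wrist_torque": the same for the moment, N m; "opening": finger opening in mm; "grip_force": force on a finger pad.
Only numpy, scipy, OpenCV 4.12 (cv2) and the standard library are available. Lean on these libraries where they do the work, as an engineer would, in place of code of your own. Each camera call takes 0.05 s, during which the arm holds its last target. There are 200 camera calls.

### The job

The blue tube-carrier plate lies crooked on top of the two locating pins of the grey docking base. Without picking it up, nudge it sideways with the fingertips, back against the aluminium fence and along it, until its two ringed holes drop over the two pins and it sits flat on the base. Leave the bottle, the timer and the petri dish where they stand.

Things in the scene. Friction and masses are not known exactly. Their poses are not given: they have to be found in the camera images.
- dock: grey docking base, fixed, 166 (x) x 260 (y) mm, flat deck 18 mm above the worktop (dock x -92..+74, y -130..+130 mm). Origin: on the worktop under the seated plate's centre; x points to the fence, away from the robot (yaw within 12 degrees), y left. Near side and ends are open. Yellow deck lines (x = -55, y = +-80 mm) outline the seated plate; red marks on the fence top are at y = +-80
- plate: loose blue plate, 110 (x) x 160 (y) x 14 mm, 0.35 kg, rows of dark tube seats. Origin: centre of its underside; x towards the fence, within 6 degrees of the dock's x at the start. It then rests on the pin tops and its near long edge (4 degrees up towards the fence), 14-21 mm short of its seat in x, up to 40 mm off to either side. Slides at a few N. Seated: dock x = y = 0, z = 18 mm
- pin0 (a point): centre of the top of the left pin, 25 mm above the worktop: a steel pin 12 mm thick with rounded top, 7 mm above the deck, at dock x = +25, y = +30 mm; hidden under the plate at the start
- pin1 (a point): the same for the right pin, at dock x = +25, y = -30 mm
- hole0 (a point): centre, at the plate's underside, of its left hole: a 16 mm through hole with a white ring, at plate x = +25, y = +30 mm; belongs over pin0, with 2 mm of play all round
- hole1 (a point): the same for the right hole, at plate x = +25, y = -30 mm; belongs over pin1
- fence (a point): middle of the upper edge of the inner face of the aluminium fence, 34 mm above the worktop (16 mm above the deck), at dock x = +55.5 mm; the fence is 250 mm long, 12 mm thick, along the dock's far side. The seated plate clears it by 0.5 mm
- bottle: white reagent bottle with white cap, 48 mm wide, 88 mm high, loose, to one side of the dock; origin: centre of its underside. Not to be disturbed
- timer: small white digital bench timer, 27x68x60 mm, loose, on the other side of the dock; origin: centre of its underside. Not to be disturbed
- petri: lidded petri dish, 90 mm wide, 15 mm high, loose, near the robot to the right of the dock; origin: centre of its underside. Not to be disturbed

How it is judged:
By the outcome, as a careful person would: the job done as asked, in the order asked, and still so for the second after the job is handed in, with the robot touching nothing.
It also fails if it takes over 40 s, if anything falls off the work surface, if the arm or the gripper's body presses on something with over 40 N, if the wrist force passes 120 N, or if a joint passes its speed limit or range.

## Working session

There is one attempt and no reset: what is moved stays moved. The work goes in short steps, Python scripts to look and compute and a tool call to move; the robot and the scene stay as the last step left them, time stands still between calls to the robot, and variables do not carry over. Pictures are saved under pics/ and viewed, at most 10 in all, crops included, and the job is handed in when it is done.

Besides the shell and the picture viewer there is one more tool, called after "Emit:" as a command line: name --argument value ..., lists and objects as JSON in quotes. servo_tool: Moves the arm, as the interface text tells. Its arguments: {"type":"object","properties":{"rows":{"type":"string"},"gripper":{"type":"number"},"grip_force":{"type":"number"}},"required":["rows"]}

```bash
mkdir -p pics; cat > h.py <<'E'
import numpy as np, cv2
from rig import *
def K(c):
    f=c["frame"].shape[0]/2/np.tan(np.radians(c["fov_y"])/2)
    return np.array([[f,0,c["cx"]],[0,f,c["cy"]],[0,0,1.]])
def pts(c,uv,z=None):
    """world points of pixels: by depth, or on plane z"""
    uv=np.asarray(uv,float).reshape(-1,2)
    n=cv2.undistortPoints(uv[:,None],K(c),np.array(c["distortion"],float))[:,0]
    r=np.c_[n,np.ones(len(n))]; T=np.linalg.inv(np.array(c["world_to_cam"]))
    if z is None:
        d=c["depth"][uv[:,1].astype(int),uv[:,0].astype(int)]
        return (r*d[:,None])@T[:3,:3].T+T[:3,3]
    w=r@T[:3,:3].T; s=(z-T[2,3])/w[:,2]
    return T[:3,3]+w*s[:,None]
def proj(c,P):
    M=np.array(c["world_to_cam"]); 
    return cv2.projectPoints(np.asarray(P,float).reshape(-1,1,3),cv2.Rodrigues(M[:3,:3])[0],M[:3,3],K(c),np.array(c["distortion"],float))[0][:,0]
def save(c,n): cv2.imwrite("pics/"+n,c["frame"][:,:,::-1])
E
python3 - <<'E'
from h import *
import numpy as np
np.set_printoptions(precision=1,suppress=True)
s=read_state(); print(s["t"],s["tcp_pos"],s["ee_rot"],s["force"],s["opening"])
ims=[]
for cam in("top","side"):
    c=capture(cam); ims.append(c["frame"]); save(c,cam+"0.png")
    print(cam,np.array(c["world_to_cam"]),c["fov_y"])
    for n in("dock","plate","hole0","hole1","fence","bottle","timer","petri"):
        for o in outline_of(cam,n)[:2]:
            v,u=np.nonzero(o["pixels"]); 
            P=pts(c,np.c_[u,v]); P=P[c["depth"][v,u]>0]
            print(n,round(o["conf"],2),o["box"],np.median(P,0) if len(P) else None, np.percentile(P,[2,98],axis=0).round() if len(P) else None)
E
```

```text
0.0 [ 195.4 -619.2  230.3] [-0.   1.   0.2 -0. ] [ 0.1 -0.6  0.2] 85.46835477337531
top [[ -0.   -1.    0.  -12.1]
 [ -1.    0.   -0.2 535.6]
 [  0.2  -0.   -1.  904.2]
 [  0.    0.    0.    1. ]] 54.89627170944109
dock 0.77 [187.5, 134.1, 96.2, 69.9] [602.   89.5  18.4] [[513. -92.  14.]
 [678. 160.  36.]]
plate 0.86 [214.3, 147.5, 61.4, 43.9] [589.    3.6  36. ] [[538. -74.  30.]
 [644.  80.  41.]]
hole0 0.87 [211.8, 149.2, 64.3, 39.9] [589.5   3.9  36. ] [[538. -74.  29.]
 [644.  80.  41.]]
hole1 0.87 [211.8, 149.2, 64.3, 39.9] [589.5   3.9  36. ] [[538. -74.  29.]
 [644.  80.  41.]]
fence 0.24 [179.2, 133.5, 104.1, 67.3] [598.7  92.   18.4] [[513. -92.  14.]
 [677. 161.  36.]]
bottle 0.65 [356.0, 141.8, 25.4, 23.7] [ 619.8 -313.3   64.6] [[ 605. -339.    5.]
 [ 644. -298.   90.]]
timer 0.64 [105.6, 157.2, 30.5, 10.0] [611.7 319.1  43.1] [[606. 292.  12.]
 [621. 355.  62.]]
petri 0.93 [339.0, 214.1, 30.5, 27.3] [ 433.3 -287.7    5.3] [[ 399. -324.    2.]
 [ 470. -251.    9.]]
petri 0.58 [177.4, 135.5, 107.9, 69.4] [599.3  89.3  18.4] [[513. -93.   1.]
 [680. 163.  36.]]
side [[ -0
[... 408 characters left out ...]
le0 0.16 [256.5, 149.8, 19.9, 27.1] [ 623.6 -302.6   42.9] [[ 608. -327.   -0.]
 [ 649. -293.   87.]]
hole1 0.66 [204.2, 186.2, 59.1, 37.2] [587.6  21.2  34.3] [[539. -73.  17.]
 [650.  86.  40.]]
hole1 0.16 [256.5, 149.8, 19.9, 27.1] [ 623.6 -302.6   42.9] [[ 608. -327.   -0.]
 [ 649. -293.   87.]]
fence 0.87 [205.1, 188.7, 63.3, 55.8] [546.4 100.8  17.4] [[511. -79.   6.]
 [679. 164.  34.]]
bottle 0.92 [257.7, 149.6, 19.3, 24.6] [ 623.9 -302.9   44.4] [[ 608. -328.    1.]
 [ 650. -293.   87.]]
bottle 0.66 [202.8, 185.1, 62.3, 37.6] [587.6  25.4  34.3] [[538. -72.  18.]
 [648.  87.  40.]]
petri 0.79 [311.6, 181.7, 21.5, 10.4] [ 434.7 -281.9    4.5] [[ 401. -322.    3.]
 [ 466. -244.   13.]]
```

```bash
python3 - <<'E'
import cv2
a=cv2.imread("pics/top0.png")[120:215,170:300]; b=cv2.imread("pics/side0.png")[170:260,185:285]
a=cv2.resize(a,None,fx=6,fy=6,interpolation=cv2.INTER_CUBIC); cv2.imwrite("pics/top0c.png",a)
b=cv2.resize(b,None,fx=6,fy=6,interpolation=cv2.INTER_CUBIC); cv2.imwrite("pics/side0c.png",b)
E
```

```text
(no output)
```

View pics/top0c.png

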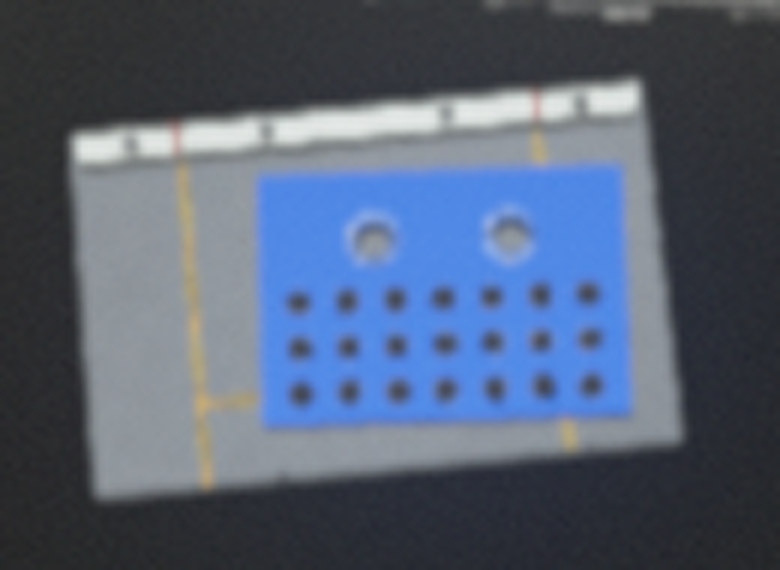

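View pics/side0c.png

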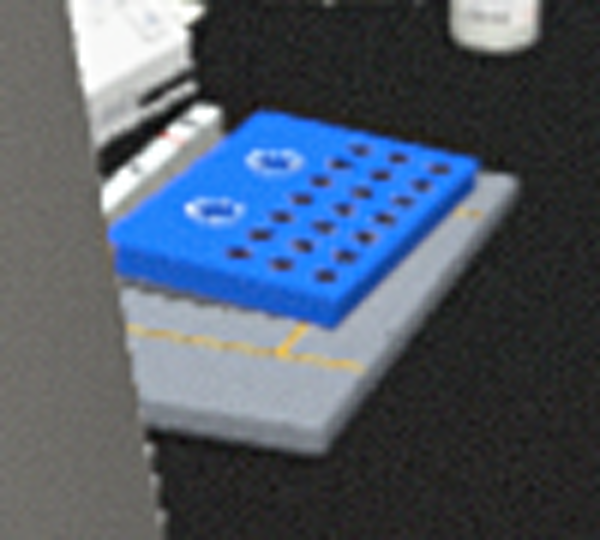

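```bash
cat > fit.py <<'E'
from h import *
from scipy.optimize import least_squares
def tf(p,L,pitch=0):
    L=np.asarray(L,float); a=p[2]; t=np.radians(pitch)
    x=(L[:,0]+55)*np.cos(t)-L[:,2]*np.sin(t)-55*np.cos(t); z=18+(L[:,0]+55)*np.sin(t)+L[:,2]*np.cos(t)
    return np.c_[p[0]+x*np.cos(a)-L[:,1]*np.sin(a),p[1]+x*np.sin(a)+L[:,1]*np.cos(a),z]
def fit(c,uv,L,pitch=0,p0=(600,20,.07)):
    f=lambda p:(proj(c,tf(p,L,pitch))-uv).ravel()
    r=least_squares(f,p0,x_scale=[1,1,.01],loss="soft_l1"); return r.x,r.fun.reshape(-1,2)
DL=[(67.5,125,16),(67.5,-125,16),(61.5,80,16),(61.5,-80,16),(-92,130,0),(-92,-130,0)]
PL=[(55,80,14),(55,-80,14),(-55,80,14),(-55,-80,14),(25,30,14),(25,-30,14)]
def rel(d,p):
    c,s=np.cos(d[2]),np.sin(d[2]); e=p[:2]-d[:2]
    return np.array([c*e[0]+s*e[1],-s*e[0]+c*e[1],np.degrees(p[2]-d[2])])
E
python3 - <<'E'
from fit import *
np.set_printoptions(precision=2,suppress=True)
c=capture("top")
px=lambda a:(np.array(a)+.5)/6-.5+[170,120]
d,r=fit(c,px([(72,132),(640,80),(177,137),(537,104),(96,500),(683,440)]),DL); print(d,np.degrees(d[2]));print(r)
p,r=fit(c,px([(258,177),(622,165),(266,428),(631,413),(373,238),(509,236)]),PL,4); print(p,np.degrees(p[2]));print(r)
print(rel(d,p)); np.save("dock.npy",d)
q=c["frame"][120:215,170:300].astype(int)
m=(c["frame"][...,2].astype(int)-c["frame"][...,0]>60).astype(np.uint8)
v,u=np.nonzero(m); print(len(u),u.min(),u.max(),v.min(),v.max())
# seated plate corners and contact points in world
print(tf(d,PL)); s=read_state(); R=s["ee_rot"]; print(s["ee_rot"])
from scipy.spatial.transform import Rotation as Ro
print(Ro.from_quat(np.roll(R,-1)).as_matrix())
E
```

```text
[610.07  34.87   0.09] 5.027658993838425
[[ 0.48  0.41]
 [-0.61  0.27]
 [ 0.05  0.14]
 [ 0.01 -0.  ]
 [-0.26 -0.65]
 [ 0.29 -0.2 ]]
[592.73   2.49   0.03] 1.5332703361213125
[[-0.14  0.  ]
 [-0.06 -0.14]
 [-0.35 -0.23]
 [ 0.25  0.05]
 [ 0.05  0.41]
 [ 0.24 -0.07]]
[-20.1  -30.74  -3.49]
4492 61 302 82 190
[[657.84 119.38  32.  ]
 [671.87 -40.    32.  ]
 [548.27 109.74  32.  ]
 [562.29 -49.64  32.  ]
 [632.34  66.94  32.  ]
 [637.6    7.18  32.  ]]
[0.   0.99 0.15 0.  ]
[[ 0.95  0.3   0.  ]
 [ 0.3  -0.95 -0.  ]
 [ 0.    0.   -1.  ]]
```

Emit:
servo_tool --rows "0.018 0.036 0 -1;0.036 0.072 0 -2;0.054 0.108 0 -4;0.072 0.144 0 -6;0.09 0.18 0 -8;0.108 0.216 0 -10;0.126 0.252 0 -12.6;0.144 0.288 0 -12.6;0.162 0.324 0 -12.6;0.18 0.36 0 -12.6;0.198 0.396 0 -12.6;0.22 0.43 0 -12.6;0.24 0.465 0 -12.6;0.258 0.5 0 -12.6;0.276 0.536 -0.02 -12.6;0.294 0.572 -0.05 -12.6;0.31 0.602 -0.08 -12.6;0.3175 0.615 -0.11 -12.6;0.3175 0.615 -0.14 -12.6;0.3175 0.615 -0.17 -12.6" --gripper 1

```text
t: 2.62
tcp_pos: [513.8, -1.9, 59.6]
ee_rot: [-0.001, 0.999, 0.045, 0.0]
force: [-0.3, -1.2, 0.2]
opening: 85.3
grip_force: 0.0
```

```bash
python3 - <<'E'
from h import *
s=read_state();print(s["t"],s["tcp_pos"],s["ee_rot"],s["force"],s["opening"])
c=capture("side"); print(proj(c,[s["tcp_pos"]]))
b=c["frame"][130:250,185:305]; b=cv2.resize(b,None,fx=5,fy=5,interpolation=cv2.INTER_CUBIC); cv2.imwrite("pics/s1.png",b[:,:,::-1])
E
```

```text
2.6167 [513.82818641  -1.86106543  59.60521311] [-8.25559145e-04  9.98988478e-01  4.49577454e-02  3.75577049e-04] [-0.34677992 -1.15276484  0.19727625] 85.33979418535704
[[263.06293396 197.94664715]]
```

View pics/s1.png

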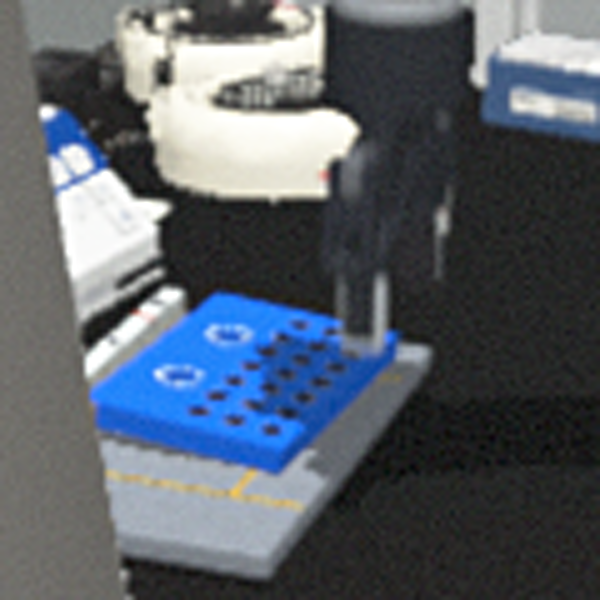

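```bash
python3 - <<'E'
from h import *
c=capture("side")
for dx in(-11,11):
  for z in(60,73):
    for o in(43,57):
        print(dx,z,o,(proj(c,[[513.8+dx-o*.088,-1.9+o,z]])-[185,130])*5)
E
```

```text
-11 60 43 [[384.73957098 374.6445705 ]]
-11 60 57 [[375.98295801 385.6082745 ]]
-11 73 43 [[385.18477143 350.28132297]]
-11 73 57 [[376.39165895 361.00512152]]
11 60 43 [[343.69534571 367.11406288]]
11 60 57 [[334.52123388 377.90298646]]
11 73 43 [[343.94514018 342.90479483]]
11 73 57 [[334.7305821  353.45668139]]
```

Emit:
servo_tool --rows "0 0 -0.02 0;0 0 -0.04 0;0 0 -0.0485 0;0.004 0.0004 -0.0485 0;0.008 0.0007 -0.0485 0;0.011 0.001 -0.0485 0;0.014 0.0012 -0.0485 0;0.017 0.0015 -0.0485 0;0.02 0.0018 -0.0485 0;0.023 0.002 -0.0485 0;0.026 0.0023 -0.0485 0;0.028 0.0025 -0.0485 0;0.03 0.0026 -0.0485 0;0.03 0.0026 -0.0485 0"

```text
t: 3.88
tcp_pos: [543.7, -1.8, 12.8]
ee_rot: [-0.0, 0.999, 0.043, 0.0]
force: [-1.3, 0.8, 1.4]
opening: 85.4
grip_force: 1.0
```

```bash
cat > look.py <<'E'
import sys
from fit import *
s=read_state();print(s["t"],s["tcp_pos"].round(1) if hasattr(s["tcp_pos"],"round") else s["tcp_pos"],s["force"])
n=sys.argv[1]
a=capture("top"); b=capture("side")
A=cv2.resize(a["frame"][130:210,175:295],None,fx=6,fy=6,interpolation=cv2.INTER_CUBIC)
B=cv2.resize(b["frame"][170:260,190:280],None,fx=6,fy=6,interpolation=cv2.INTER_CUBIC)[:480] if 0 else None
cv2.imwrite("pics/"+n,A[:,:,::-1])
# automatic: blue mask pose via side+top depth
d=np.load("dock.npy")
for c in(a,b):
    f=c["frame"].astype(int); m=(f[...,2]-f[...,0]>60)
    v,u=np.nonzero(m&(c["depth"]>0)); P=pts(c,np.c_[u,v])
    e=P[:,:2]-d[:2]; co,si=np.cos(d[2]),np.sin(d[2]); q=np.c_[co*e[:,0]+si*e[:,1],-si*e[:,0]+co*e[:,1],P[:,2]]
    q=q[(abs(q[:,0])<95)&(abs(q[:,1])<135)&(q[:,2]>20)&(q[:,2]<50)]
    for lo,hi in((-50,-25),(-25,0),(0,25),(25,50)):
        t=q[(q[:,0]>lo)&(q[:,0]<hi)]; print(lo,np.median(t[:,2]).round(1),end="; ")
    print("ext",np.percentile(q,[1,99],axis=0).round(1).tolist())
E
python3 look.py t2.png
```

```text
3.8833 [543.7  -1.8  12.8] [-1.28969655  0.75596856  1.41316529]
-50 33.6; -25 35.8; 0 38.5; 25 nan; ext [[-59.3, 35.3, 28.7], [-0.5, 53.1, 37.7]]
-50 32.6; -25 34.9; 0 37.0; 25 39.2; ext [[-57.2, -100.8, 21.2], [50.7, 56.8, 41.4]]
  return _methods._mean(a, axis=axis, dtype=dtype,
  ret = ret.dtype.type(ret / rcount)
```

View pics/t2.png

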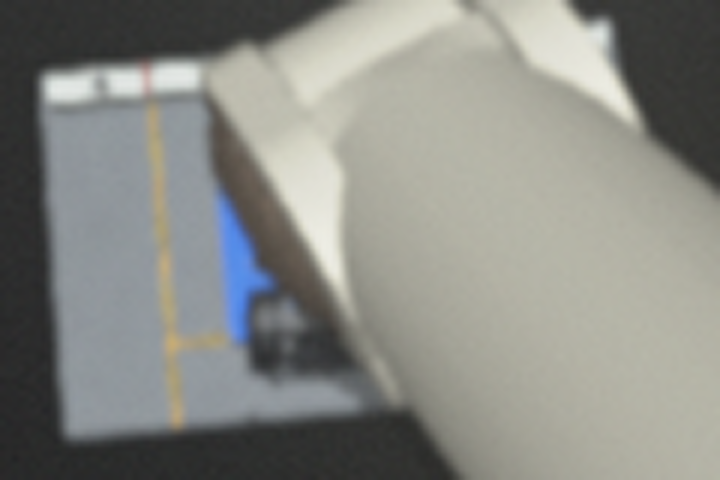

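Emit:
servo_tool --rows "0.001 0 -0.001 0;0.002 0.0002 -0.001 0;0.003 0.0003 -0.001 0;0.004 0.0003 -0.001 0;0.005 0.0004 -0.001 0;0.005 0.0004 -0.001 0"

```text
t: 4.48
tcp_pos: [547.0, -1.9, 11.5]
ee_rot: [0.0, 0.999, 0.043, -0.001]
force: [-6.2, -0.7, 3.9]
opening: 85.2
grip_force: 3.0
```

Emit:
servo_tool --rows "0.001 0 0 0;0.002 0.0002 0 0;0.003 0.0002 0 0;0.003 0.0002 0 0"

```text
t: 4.82
tcp_pos: [547.1, -1.9, 11.1]
ee_rot: [0.001, 0.999, 0.043, -0.004]
force: [-12.5, -0.5, 9.0]
opening: 85.5
grip_force: 6.3
```

Emit:
servo_tool --rows "-0.01 0 0 0;-0.02 0 0 0;-0.02 0 0.03 0;-0.02 0 0.06 0;0 -0.02 0.08 0;0.02 -0.055 0.08 0;0.045 -0.085 0.08 0;0.071 -0.105 0.08 0;0.071 -0.105 0.08 0;0.071 -0.105 0.05 0;0.071 -0.105 0.03 0;0.071 -0.105 0.03 0" --gripper -1

```text
t: 5.82
tcp_pos: [619.1, -106.6, 37.8]
ee_rot: [-0.001, 0.999, 0.043, -0.003]
force: [-0.6, 0.4, -1.4]
opening: -0.2
grip_force: 0.0
```

```bash
python3 look.py t3.png 2>/dev/null; python3 - <<'E'
from h import *
c=capture("side"); A=cv2.resize(c["frame"][170:260,190:290],None,fx=6,fy=6,interpolation=cv2.INTER_CUBIC)
B=cv2.imread("pics/t3.png")
o=np.zeros((540,800,3),np.uint8); b=cv2.resize(B,(480,320)); a=cv2.resize(A[:,:,::-1],(320,288)); o[:320,:480]=b; o[:288,480:]=a; cv2.imwrite("pics/m3.png",o)
E
```

```text
5.8167 [ 619.1 -106.6   37.8] [-0.59634681  0.40186427 -1.4064615 ]
-50 33.9; -25 36.1; 0 38.3; 25 40.5; ext [[-55.6, -104.5, 29.4], [52.2, 51.5, 43.6]]
-50 32.7; -25 34.9; 0 37.0; 25 39.1; ext [[-54.1, -104.0, 20.7], [52.7, 56.7, 41.5]]
```

View pics/m3.png

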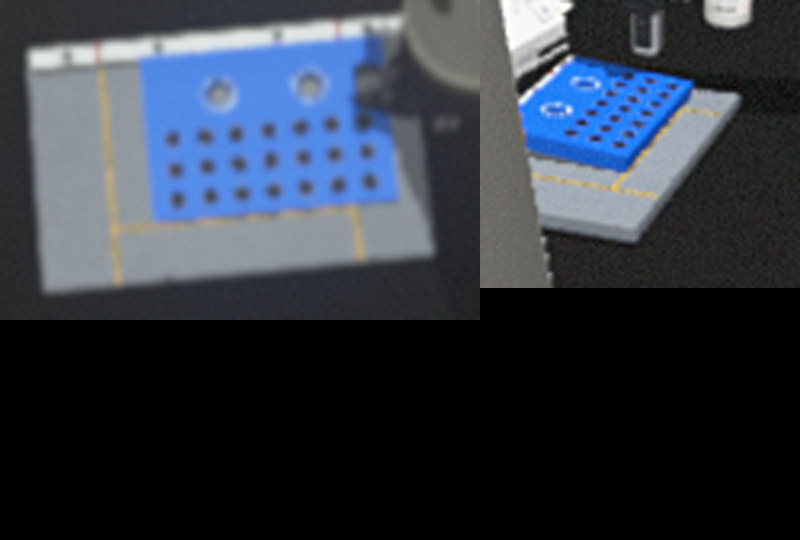

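Emit:
servo_tool --rows "0 0 -0.006 0;0 0 -0.012 0;-0.0003 0.005 -0.012 0;-0.0008 0.01 -0.012 0;-0.0012 0.015 -0.012 0;-0.0016 0.019 -0.012 0;-0.002 0.022 -0.012 0;-0.002 0.025 -0.012 0;-0.0022 0.028 -0.012 0;-0.0024 0.031 -0.012 0;-0.0026 0.034 -0.012 0;-0.0028 0.037 -0.012 0;-0.003 0.04 -0.012 0;-0.003 0.04 -0.012 0"

```text
t: 7.13
tcp_pos: [619.1, -65.8, 29.9]
ee_rot: [-0.0, 0.999, 0.043, -0.0]
force: [-0.7, -1.4, 2.1]
opening: 0.2
grip_force: 1.1
```

```bash
python3 look.py t4.png 2>/dev/null
```

```text
7.1333 [619.1 -65.8  29.9] [-0.70257977 -1.35400078  2.13491521]
-50 34.0; -25 36.2; 0 38.4; 25 40.6; ext [[-58.3, -87.2, 29.2], [51.2, 68.7, 43.5]]
-50 32.8; -25 34.8; 0 36.9; 25 39.4; ext [[-56.4, -86.4, 21.6], [51.0, 73.6, 41.3]]
```

View pics/t4.png

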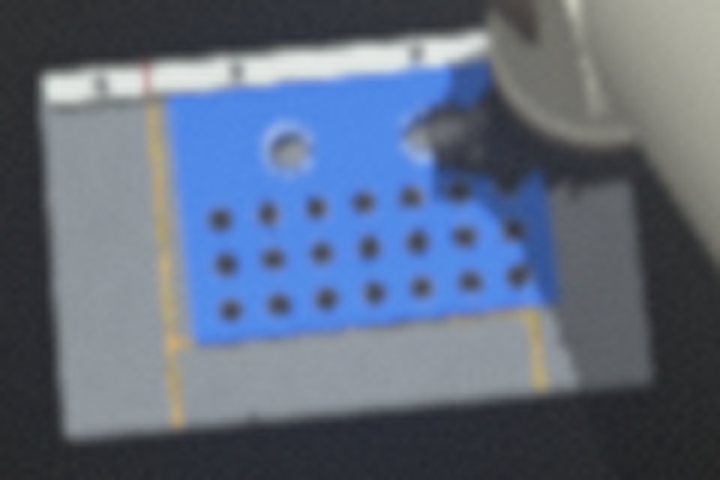

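Emit:
servo_tool --rows "0 -0.004 0 0;-0.012 -0.006 -0.002 0;-0.025 -0.008 -0.003 0;-0.025 -0.008 -0.003 0;-0.025 -0.004 -0.003 0;-0.025 -0.001 -0.003 0;-0.025 0.001 -0.003 0;-0.025 0.003 -0.003 0;-0.025 0.0045 -0.003 0;-0.025 0.006 -0.003 0;-0.025 0.006 -0.003 0"

```text
t: 8.15
tcp_pos: [594.7, -59.3, 27.0]
ee_rot: [-0.0, 0.999, 0.043, 0.0]
force: [-0.7, -0.4, 0.4]
opening: 0.4
grip_force: 0.0
```

```bash
python3 look.py t5.png 2>/dev/null
```

```text
8.15 [594.7 -59.3  27. ] [-0.66954201 -0.38215983  0.38232678]
-50 32.2; -25 32.2; 0 31.9; 25 32.2; ext [[-56.6, -76.2, 28.2], [52.9, 76.3, 35.9]]
-50 31.4; -25 31.2; 0 31.3; 25 31.4; ext [[-55.0, -77.7, 21.1], [53.0, 81.6, 33.5]]
```

View pics/t5.png

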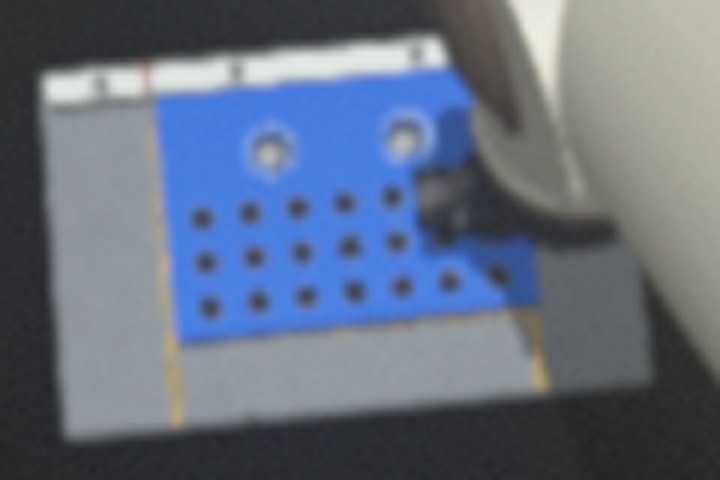

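The plate has dropped: its top is level at about 32 mm at every x, its edges lie on the yellow lines, and a pin shows in each ring (270,152 and 405,138). I'll back away and check.

Emit:
servo_tool --rows "0.001 -0.01 0 0;0.002 -0.02 0 0;0.002 -0.025 0.03 0;0.002 -0.03 0.07 0;0.002 -0.06 0.11 0;0 -0.1 0.14 0;-0.02 -0.14 0.16 0;-0.04 -0.18 0.17 0;-0.06 -0.21 0.17 0;-0.09 -0.24 0.17 0;-0.09 -0.24 0.17 0;-0.09 -0.24 0.17 0"

```text
t: 9.25
tcp_pos: [498.8, -309.3, 196.6]
ee_rot: [0.002, 0.999, 0.037, -0.002]
force: [0.2, -0.5, 0.0]
opening: -0.2
grip_force: 0.0
```

```bash
python3 look.py t6.png 2>/dev/null; python3 - <<'E'
from h import *
for cam in("top","side"):
    c=capture(cam)
    for n in("bottle","timer","petri"):
        for o in outline_of(cam,n)[:1]: print(cam,n,round(o["conf"],2),o["box"])
E
```

```text
9.25 [ 498.8 -309.3  196.6] [ 0.22941371 -0.47246242  0.02609917]
-50 32.1; -25 32.3; 0 32.2; 25 32.1; ext [[-56.5, -80.5, 28.0], [53.2, 76.1, 36.0]]
-50 31.5; -25 31.3; 0 31.3; 25 31.4; ext [[-54.9, -78.4, 20.6], [52.3, 81.6, 33.4]]
top bottle 0.57 [354.1, 144.1, 29.6, 24.3]
top timer 0.88 [103.0, 153.0, 34.8, 15.7]
top petri 0.94 [338.8, 214.5, 29.4, 27.4]
side bottle 0.88 [258.6, 148.9, 17.4, 27.2]
side petri 0.71 [307.7, 180.9, 28.2, 10.7]
```

View pics/t6.png

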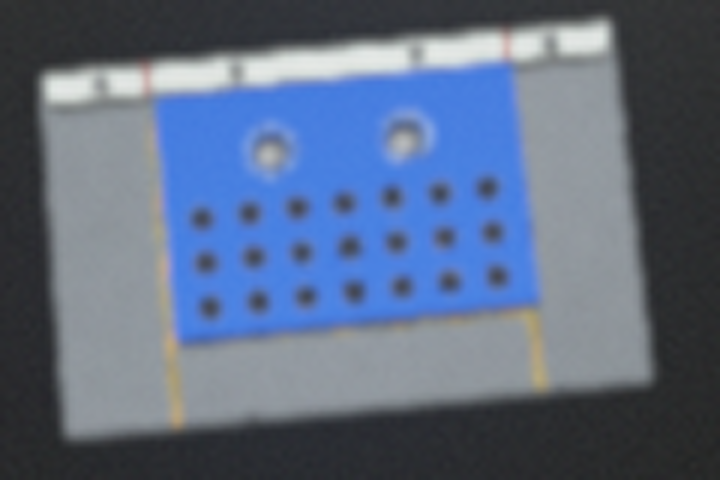

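The plate sits flat with its corners on the red marks and yellow lines, and a pin shows in each ring (270,152 and 405,138). The bottle, timer and petri dish have not moved.

```bash
python3 -c "from rig import *; print(close_job())"
```

```text
the job is handed in; nothing more can be done
None
```

The plate is seated flat over both pins against the fence, the bottle, timer and petri dish are where they stood, and the job was handed in at about 9 s of arm time.

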